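# Re-zero the coffee grinder and set it five clicks out

## Robot

A 6-joint arm with a two-finger parallel gripper is mounted at the origin on a cart in front of the work surface, level with it; the furniture and walls round the work are solid. World frame = base frame: x ahead of the robot, y to its left, z up, the work surface at z = 0. Lengths are in m, angles in rad, forces in N, time in s.
With the tool pointing down it reaches from about 0.4 to 0.825 m from the base axis. Payload 7 kg.
Tool frame: the origin (TCP) lies at the very end of the fingers, on their centre line; the grasp point (between the pads) lies arm.hold_point_z behind it (arm.hold_point_z is the distance from the TCP to the grasp point, in m); z points along the fingers, y is the line along which they close (so a half turn about z gives the same grasp; the last joint's range is limited). The gripper opens to 88 mm and grips with 3 to 60 N. Pads are 19 mm wide; open, the fingers measure 130 mm over their backs; the gripper's body (78 mm by 193 mm) begins 47 mm behind the grasp point.
Start: joints at [1.575, 0.359, 0.012, 0, -1.224, -0.288], TCP at [0.189, 0.648, 0.227] pointing down, gripper open.
Joint ranges: [-3.07, 3.07], [-1.43, 2.12], [-1.02, 1.25], [-3.03, 1.67], [-3.05, -0], [-3.03, 3.03]. Speed limits (rad/s): [2.39, 2.39, 3.01, 3.14, 3.14, 3.14].

## Interface

Orientations are given as [roll, pitch, yaw] about the fixed x, y, z axes, in that order (R = Rz(yaw) Ry(pitch) Rx(roll)).
In Python, from station import arm gives the robot as it stands.
- The arm moves only by the tool hand_motion, called after ">>>" as name(argument=value, ...), one argument or row to a line, values as JSON. Schema: {"type":"object","properties":{"ticks":{"type":"object","properties":{"steps":{"type":"array","items":{"type":"array","items":{"type":"number"},"minItems":5,"maxItems":5},"minItems":1,"maxItems":20}},"additionalProperties":false,"required":["steps"]},"squeeze":{"type":"number"},"only":{"type":"string"},"quiet":{"type":"boolean"},"lines":{"type":"string"}},"required":["ticks"],"additionalProperties":false}. ticks is an object whose key "steps" holds a list of rows, 1 to 20 of them, each of 5 numbers: the finger opening in m, then dx, dy, dz in m, then a turn about the tool's z in rad; each row is the pose to reach, as a shift and turn from the pose commanded when the call began, along the tool's axes at that moment; what a row does not reach only later rows make up. A row lasts 1/12 s, in which the tool goes at most 0.0417 m and 0.125 rad, less where a joint would pass 70% of its speed; a pose out of reach is approached as far as the arm can. The fingers move at their own pace and stop on an object; squeeze is the grip in N (left out, the last holds). Time passes only in rows, so rows that do not move let the fingers close. The tool returns the time, the measured TCP pose, the force, the opening and the grip force at its end. only (a regular expression) keeps the lines of the reply that match it, lines (a string "A,B") keeps lines A to B, and quiet returns only ok. Input that does not fit is refused with a message, and nothing moves.
- arm.get_state(): the state, without advancing time (a new reading comes with each control period).
- arm.grab_frame(name): name is "scene" or "top"; returns the picture (400x640x3 uint8, red, green, blue); there is no depth.
- arm.camera_params(name): a dict with "fx", "fy", "cx", "cy" (pixels), "D" ([k1, k2, p1, p2, k3] as OpenCV has them; the pictures are not rectified), "T" (4x4, takes a point from camera to world coordinates). Camera axes: x right, y down, z forward; pixel columns grow to the right and rows downward; lengths in m; the calibration is good to about 2 mm. A picture is of the moment at which its call begins. camera_params takes no time and is no camera call.
- arm.job_done(): hands the job in; it is judged then, once.
The state is a dict: "t": time; "q": joint angles; "qd": joint speeds; "joint_efforts": joint torques, N m; "eef_pos": TCP position; "ee_rot": TCP orientation; "force": force on the tool from outside, world axes, zero at the start; "moment": the same for the moment, N m; "width": finger opening in m; "gripper_force": force on a finger pad.
Only numpy, scipy, OpenCV 4.12 (cv2) and the standard library are available. Lean on these libraries where they do the work, as an engineer would, in place of code of your own. Each camera call takes 0.05 s, during which the arm holds its last target. There are 200 camera calls.

## Task

The coffee grinder has just been cleaned. Turn its grind dial clockwise to the zero stop, then count exactly five clicks back (counter-clockwise) and leave it there, and put the round lid back on the hopper so that it sits flat on the rim. Leave the other things on the worktop where they are.

Things in the scene. Friction and masses are not known exactly. Their poses are not given: they have to be found in the camera images.
- grinder: Electric coffee grinder, fixed to the worktop: a low aluminium box 150 (its x, depth) x 300 (its y, width) x 120 mm high with a black top deck; drawer front and switch on its front face (-x). Origin at the centre of its underside, z up. The clear hopper stands on the deck on its left (+y 80 mm), the black grind dial on its right (y -85 mm), 165 mm apart.
- grind_dial (a joint): Dial angle on its vertical axis, rad: 0 at the firm zero stop, growing counter-clockwise seen from above, to 12 clicks = 5.03. One click is 24 degrees (0.419 rad): a sprung plunger drops into notches at 0, 0.419, 0.838, 1.257, 1.676, 2.094 (five clicks) and so on and pulls the free dial into the nearest; passing one takes about 0.17 N m. Starts between 2 and 7 clicks.
- dial_grip (a point): Point on the dial's axis 25 mm above the deck (145 mm above the worktop), the height to grip. The grip is a fluted black cylinder 52 mm in diameter, 8 to 42 mm above the deck; under it a flange 70 mm across, top 8 mm above the deck. Any grip direction will do. The point turns with the dial.
- dial_pointer (a point): Steel pointer nib on the dial's flange, 30 mm from the axis, in line with the steel fin on the knob's top; turns with the dial. It points at the deck's scale of 13 ticks, one a click, the zero tick long and thick. Zero is on the robot's side, to the right: 216 degrees counter-clockwise from the grinder's +x.
- hopper_mouth (a point): Centre of the hopper's mouth, at the height of its rim, 186 mm above the worktop. The mouth is round, 96 mm inside and 104 mm outside; the hopper is open to about 50 mm below.
- lid: Loose hopper lid, 60 to 130 g: grey disc 110 mm across, 5 mm thick; plug skirt 85 mm across, 10 mm deep below; aluminium knob 30 mm in diameter on top, 19 to 41 mm above the origin. Origin at the centre of the skirt's underside, z up; starts standing on its skirt on the worktop. Seated, the skirt is in the mouth, the disc on the rim, the origin 10 mm below the rim.
- coffee_jar: Bystander: glass coffee jar with a yellow screw cap, 88 mm across, 190 mm high, origin under its centre.
- sugar_jar: Bystander: glass jar with a red cap, 95 mm across, 151 mm high, origin under its centre.
- mug_tea: Bystander: white spotted mug, 82 mm across, 91 mm high, origin under its centre.
- tea_box: Bystander: cardboard tea box 69 x 124 x 87 mm, origin under its centre.
- teaspoon: Bystander: steel teaspoon lying flat, 130 mm long, origin near its middle.
- tin: Bystander: short food tin, 75 mm across, 58 mm high, origin under its centre.
- mug_tree: Bystander, fixed: wooden mug tree 357 mm tall behind the hopper, foot 176 mm across; its two mugs hang 140 to 255 mm above the worktop and reach up to 120 mm from the post: keep the arm clear, in front of or above them. The boiler over the back of the worktop hangs 444 mm up, from x = 0.64 on.

How it is judged:
On the way, in this order (a step that is already met when the one before it is completed fails the run):
1. the dial is at its zero stop (value of joint grind_dial below 0.12 rad), for 0.2 s.
2. the dial stands at five clicks from zero (value of joint grind_dial between 1.95 and 2.24 rad), for 0.2 s.
At the end, for the whole second after the job is handed in: The dial has been at its zero stop and now rests in the fifth click (2.094 rad, within 0.145); the lid lies flat on the hopper's rim with its skirt in the mouth (within 9 mm of centre, 3 mm of height, 0.05 rad of level), at rest (all of step 2 and z of lid in the frame of hopper_mouth between -0.013 and -0.007 m and horizontal distance between lid and hopper_mouth below 0.009 m and angle between lid's own z axis and vertical below 0.05 rad and linear speed of lid below 0.02 m/s); the robot touches nothing.
It fails at once if a bystander is moved more than 30 mm or knocked over (distance of any of coffee_jar, sugar_jar, mug_tea, tea_box, teaspoon, tin from where it was at the start of the episode above 0.03 m or angle between any of coffee_jar, sugar_jar, mug_tea, tin, tea_box's own z axis and vertical above 0.5 rad).
It also fails if it takes over 72 s, if anything falls off the work surface, if the arm or the gripper's body presses on something with over 40 N, if the wrist force passes 120 N, or if a joint passes its speed limit or range.

## Working session

There is one attempt and no reset: what is moved stays moved. The work goes in short steps, Python scripts to look and compute and a tool call to move; the robot and the scene stay as the last step left them, time stands still between calls to the robot, and variables do not carry over. Pictures are saved under pics/ and viewed, at most 10 in all, crops included, and the job is handed in when it is done.

```bash
ls; mkdir -p pics; python3 - <<'E'
from station import arm
import cv2
for n in("scene","top"):
    cv2.imwrite(f"pics/{n}0.png",arm.grab_frame(n)[:,:,::-1])
    p=arm.camera_params(n);print(n,{k:(v.round(3).tolist() if hasattr(v,'round') and k=='T' else v) for k,v in p.items()})
s=arm.get_state();print(s,arm.hold_point_z)
E
```

```text
pics
station.py
scene {'fx': 407.4224417129218, 'fy': 407.4224417129218, 'cx': 318.07213394114854, 'cy': 205.75241859026477, 'D': array([-0.07215164,  0.        ,  0.        ,  0.        ,  0.        ]), 'T': [[-0.68, -0.479, 0.556, 0.028], [-0.733, 0.426, -0.53, 0.497], [0.017, -0.768, -0.641, 0.819], [0.0, 0.0, 0.0, 1.0]]}
top {'fx': 426.15903833762343, 'fy': 426.15903833762343, 'cx': 312.01976794419375, 'cy': 206.19915394203056, 'D': array([-0.00391746,  0.        ,  0.        ,  0.        ,  0.        ]), 'T': [[-0.255, -0.934, 0.251, 0.329], [-0.967, 0.247, -0.061, 0.052], [-0.005, -0.258, -0.966, 1.216], [0.0, 0.0, 0.0, 1.0]]}
{'t': 0.1, 'q': array([ 1.57511392e+00,  3.59353984e-01,  1.11616051e-02, -3.20466344e-04,
       -1.22410411e+00, -2.88130481e-01]), 'qd': array([-0.00052808,  0.00051882,  0.00187231, -0.00015803,  0.00022997,
       -0.00108924]), 'joint_efforts': array([-2.76728402e-03, -5.84166241e+01,  2.93752223e+01,  7.01568246e+00,
        1.01747538e-02, -5.72228737e-05]), 'eef_pos': array([0.18889184, 0.64757774, 0.22569403]), 'ee_rot': array([ 3.14006872e+00, -1.37472231e-04, -2.83921896e-01]), 'force': array([ 0.13266935,  0.13575665, -0.06018121]), 'moment': array([ 0.00385308,  0.00400272, -0.05048587]), 'gripper_force': 0.0, 'width': 0.0878144125638233} 0.0188
```

View pics/scene0.png

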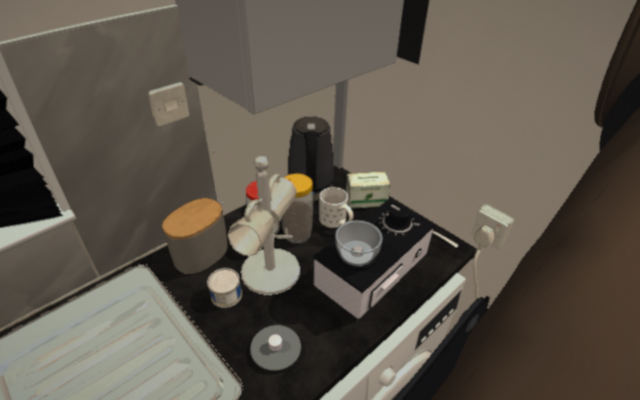

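View pics/top0.png

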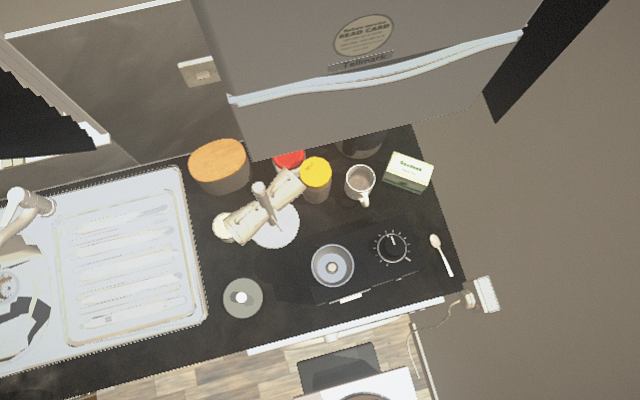

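Scene: lid knob ~(275,341), hopper mouth ~(358,240), dial ~(400,215). Top: lid knob ~(241,297), hopper ~(332,265), dial ~(392,247). Next I look closer with a montage of crops.

```bash
cat > h.py <<'E'
import numpy as np, cv2
from station import arm
C={n:arm.camera_params(n) for n in("scene","top")}
def ray(n,uv):
    p=C[n];K=np.array([[p['fx'],0,p['cx']],[0,p['fy'],p['cy']],[0,0,1]])
    x,y=cv2.undistortPoints(np.array([[uv]],float),K,np.array(p['D'],float))[0,0]
    T=np.array(p['T']);return T[:3,3],T[:3,:3]@[x,y,1]
def plane(n,uv,z):
    o,d=ray(n,uv);return o+d*(z-o[2])/d[2]
def tri(a,b):
    (o,d),(p,e)=ray("scene",a),ray("top",b)
    s=np.linalg.lstsq(np.c_[d,-e],p-o,rcond=None)[0]
    A,B=o+d*s[0],p+e*s[1];return (A+B)/2,np.linalg.norm(A-B)
def proj(n,P):
    p=C[n];T=np.linalg.inv(np.array(p['T']));K=np.array([[p['fx'],0,p['cx']],[0,p['fy'],p['cy']],[0,0,1]])
    return cv2.projectPoints(np.array(P,float).reshape(-1,1,3),cv2.Rodrigues(T[:3,:3])[0],T[:3,3],K,np.array(p['D'],float))[0][:,0]
E
python3 - <<'E'
import cv2,numpy as np
s=cv2.imread('pics/scene0.png');t=cv2.imread('pics/top0.png')
c=lambda i,u,v,w,h:cv2.resize(i[v:v+h,u:u+w],(400,300),interpolation=cv2.INTER_CUBIC)
m=np.vstack([np.hstack([c(s,320,185,120,90),c(t,300,210,120,90)]),np.hstack([c(s,215,300,120,90),c(t,180,250,120,90)])])
m=(255*(m/255.)**.6).astype('uint8')
cv2.imwrite('pics/m1.png',m)
E
```

```text
(no output)
```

View pics/m1.png

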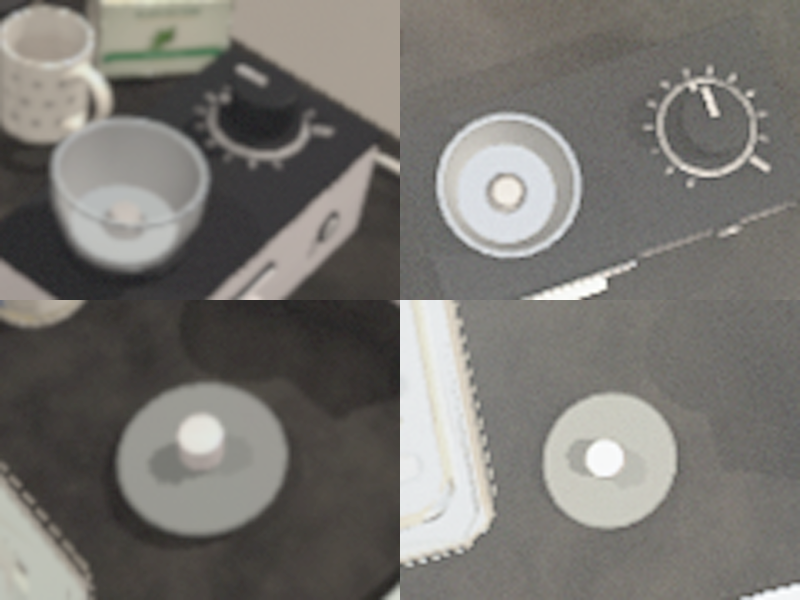

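The montage shows the rim ellipse at about scene (359,237) and top (332.7,265.5), the lid disc at scene (275.6,347.7) and top (243,298), and the dial ring in top at (392,248), with the fat zero tick at its lower right (408.5,259.5). I'll refine these with contours.

```bash
python3 - <<'E'
from h import *
s=cv2.imread('pics/scene0.png');t=cv2.imread('pics/top0.png')
def blob(i,lo,hi,uv,r):
    g=cv2.GaussianBlur(cv2.cvtColor(i,6),(3,3),0);m=cv2.inRange(g,lo,hi);w=np.zeros_like(m);cv2.circle(w,(int(uv[0]),int(uv[1])),r,255,-1);m&=w
    c=max(cv2.findContours(m,0,1)[0],key=cv2.contourArea);return cv2.fitEllipse(cv2.convexHull(c))
gs=cv2.cvtColor(s,6);gt=cv2.cvtColor(t,6)
print('grays',gs[360,276],gs[375,276],gt[310,241],gt[325,241],gs[341,275],gt[297,241])
for nm,a,b in[('disc',blob(s,75,255,(275,347),34),blob(t,110,255,(243,298),26)),
  ('knob',blob(s,165,255,(275,341),12),blob(t,215,255,(241,297),10)),('rim',None,blob(t,95,255,(333,265),25))]:
    print(nm,a,b); 
    if a: print(tri(a[0],b[0]))
for nm,a,b in[('knobtop',(275,338.4),(241.2,297.4)),('disc',(275.6,347.7),(243,298)),('rim',(359,236.6),(332.7,265.5)),('zero tick',(320+321/3.333,185+130/3.333),(300+361/3.333,210+164/3.333)),('fin',(320+250/3.333,185+74/3.333),(300+310/3.333,210+102/3.333))]:
    print(nm,tri(a,b),plane('top',b,.0))
E
```

```text
grays 110 29 174 69 212 243
disc ((275.3660583496094, 347.2129821777344), (44.19266891479492, 49.98647689819336), 76.81993103027344) ((242.40679931640625, 297.6596984863281), (39.25840759277344, 41.067657470703125), 32.403297424316406)
(array([0.43672674, 0.22812731, 0.00971826]), np.float64(0.001431422021959558))
knob ((274.8134460449219, 339.92413330078125), (11.124565124511719, 12.501237869262695), 85.85716247558594) ((241.0105438232422, 296.98944091796875), (10.062806129455566, 10.08993911743164), 45.0)
(array([0.43698925, 0.2273599 , 0.03791494]), np.float64(0.0011657515029259717))
rim None ((332.159912109375, 265.13861083984375), (43.889156341552734, 44.3193473815918), 140.91897583007812)
knobtop (array([0.43571216, 0.22658443, 0.04435541]), np.float64(0.00017323172297221265)) [0.43970375 0.23314514 0.        ]
disc (array([0.43603876, 0.22743489, 0.00757281]), np.float64(0.0002663812384031275)) [0.43681476 0.22862596 0.        ]
rim (array([ 0.44013761, -0.02465941,  0.18264869]), np.float64(0.000730958033576534)) [ 0.46022578 -0.0379146   0.        ]
zero tick (array([ 0.41343521, -0.22160574,  0.11892559]), np.float64(0.0005845214755977343)) [ 0.42237028 -0.25141669  0.        ]
fin (array([ 0.46437937, -0.18833594,  0.16193878]), np.float64(0.00071865077333576)) [ 0.48491514 -0.22545683  0.        ]
```

```bash
cat > dial.py <<'E'
from h import *
def rim(t):
    g=cv2.GaussianBlur(cv2.cvtColor(t,6),(3,3),0);m=cv2.inRange(g,95,255);w=np.zeros_like(m);cv2.circle(w,(333,265),25,255,-1)
    c=max(cv2.findContours(m&w,0,1)[0],key=cv2.contourArea);return cv2.fitEllipse(cv2.convexHull(c))[0]
# rectified view of the deck plane z: 1 px = 0.25 mm, from camera n
def rect(n,img,c,z,half=.06,px=.00025):
    N=int(2*half/px);j,i=np.meshgrid(np.arange(N),np.arange(N))
    P=np.stack([c[0]+half-i*px,c[1]+half-j*px,np.full(i.shape,z)],-1)  # up=+x, left=+y
    uv=proj(n,P.reshape(-1,3)).astype(np.float32).reshape(N,N,2)
    return cv2.remap(img,uv[...,0],uv[...,1],cv2.INTER_CUBIC)
E
python3 - <<'E'
from dial import *
t=cv2.imread('pics/top0.png');s=cv2.imread('pics/scene0.png')
r=rim(t);H=plane('top',r,.186);print('hopper',H,tri((358.65,236.3),r))
c0=plane('top',(392,247.5),.12);print(c0)
R=rect('top',t,c0,.12);S=rect('scene',s,c0,.12)
cv2.imwrite('pics/d1.png',(255*(np.hstack([cv2.resize(R,(400,400)),cv2.resize(S,(400,400))])/255.)**.6).astype('uint8'))
E
```

```text
hopper [ 0.4412433  -0.02317286  0.186     ] (array([ 0.44092678, -0.02374688,  0.18369031]), np.float64(0.0013971607000891177))
[ 0.45285138 -0.19009656  0.12      ]
```

View pics/d1.png

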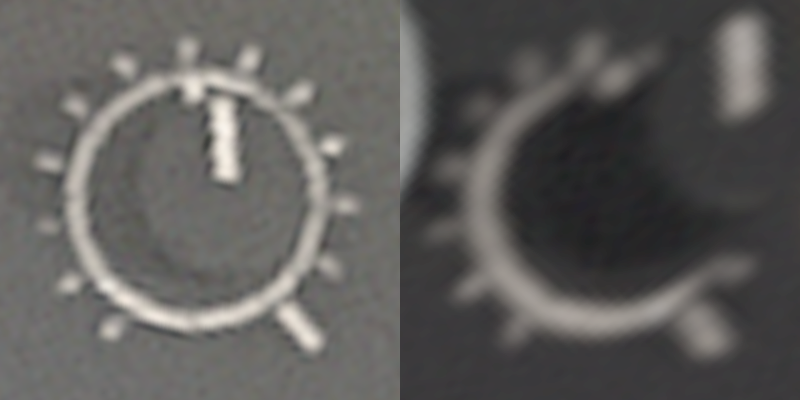

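Rectified deck view (0.3 mm/px): ring centre at (196,199) in top and about (197,205) in scene, so the axis is near (0.453,-0.189). The zero tick is at (300,328). The nib at (191,90) points at the sixth tick after zero, so the dial starts at 6 clicks.

```bash
cat > go.py <<'E'
import sys,numpy as np
from scipy.spatial.transform import Rotation as R
from station import arm
s=arm.get_state();r=R.from_euler('xyz',s['ee_rot'])
print('t',round(s['t'],2),'pos',s['eef_pos'].round(4),'rpy',s['ee_rot'].round(3),'q',s['q'].round(2),'w',round(s['width'],4))
v=[eval(a) for a in sys.argv[1:]]
for i in range(0,len(v),3): print('to',v[i:i+3],'->',r.inv().apply(np.array(v[i:i+3])-s['eef_pos']).round(4))
E
python3 go.py .40 .35 .28 .41 .0 .28 .453 -.189 .28
python3 - <<'E'
from h import *
for z in(.16,.2,.24): print(z,[plane('top',p,z).round(3)[:2] for p in((226,232),(240,238),(232,210))])
E
```

```text
t 0.1 pos [0.1889 0.6476 0.2257] rpy [ 3.14  -0.    -0.284] q [ 1.58  0.36  0.01 -0.   -1.22 -0.29] w 0.0878
to [0.4, 0.35, 0.28] -> [ 0.286   0.2266 -0.0539]
to [0.41, 0.0, 0.28] -> [ 0.3937  0.5598 -0.0534]
to [0.453, -0.189, 0.28] -> [ 0.4879  0.7292 -0.0531]
0.16 [array([0.593, 0.212]), array([0.569, 0.181]), array([0.645, 0.185])]
0.2 [array([0.583, 0.206]), array([0.56 , 0.176]), array([0.633, 0.18 ])]
0.24 [array([0.573, 0.2  ]), array([0.551, 0.171]), array([0.621, 0.175])]
```

>>> hand_motion(
  ticks={"steps": [[0.088, 0.1, 0.08, -0.054, 0], [0.088, 0.286, 0.227, -0.054, 0], [0.088, 0.286, 0.227, -0.054, 0], [0.088, 0.286, 0.227, -0.054, 0], [0.088, 0.286, 0.227, -0.054, 0], [0.088, 0.286, 0.227, -0.054, 0], [0.088, 0.286, 0.227, -0.054, 0], [0.088, 0.286, 0.227, -0.054, 0], [0.088, 0.286, 0.227, -0.054, 0], [0.088, 0.286, 0.227, -0.054, 0], [0.088, 0.394, 0.56, -0.053, 0], [0.088, 0.394, 0.56, -0.053, 0], [0.088, 0.394, 0.56, -0.053, 0], [0.088, 0.394, 0.56, -0.053, 0], [0.088, 0.394, 0.56, -0.053, 0], [0.088, 0.394, 0.56, -0.053, 0], [0.088, 0.394, 0.56, -0.053, 0], [0.088, 0.394, 0.56, -0.053, 0], [0.088, 0.394, 0.56, -0.053, 0], [0.088, 0.394, 0.56, -0.053, 0]]},
  squeeze=30,
)

```text
t: 1.77
eef_pos: [0.4097, -0.0029, 0.2795]
ee_rot: [3.141, 0.0, -0.287]
force: [-1.0, -0.2, -0.3]
width: 0.0878
gripper_force: 0.0
```

```bash
python3 go.py .453 -.189 .2 .453 -.189 .132
```

```text
t 1.77 pos [ 0.4097 -0.0029  0.2795] rpy [ 3.141  0.    -0.287] q [ 0.48 -0.13 -0.44  0.   -1.27  0.8 ] w 0.0878
to [0.453, -0.189, 0.2] -> [0.0943 0.1661 0.0795]
to [0.453, -0.189, 0.132] -> [0.0943 0.1661 0.1475]
```

>>> hand_motion(
  ticks={"steps": [[0.088, 0.094, 0.166, 0.04, 0], [0.088, 0.094, 0.166, 0.04, 0], [0.088, 0.094, 0.166, 0.04, 0], [0.088, 0.094, 0.166, 0.04, 0], [0.088, 0.094, 0.166, 0.04, 0], [0.088, 0.094, 0.166, 0.04, 0], [0.088, 0.094, 0.166, 0.08, 0], [0.088, 0.094, 0.166, 0.11, 0], [0.088, 0.094, 0.166, 0.13, 0], [0.088, 0.094, 0.166, 0.1455, 0], [0.088, 0.094, 0.166, 0.1455, 0]]},
)

```text
t: 2.68
eef_pos: [0.452, -0.1847, 0.1308]
ee_rot: [3.141, 0.006, -0.284]
force: [-0.6, -0.8, 0.3]
width: 0.0878
gripper_force: 0.0
```

```bash
python3 go.py .453 -.189 .133; python3 - <<'E'
from h import *
a=arm.grab_frame("top")[:,:,::-1];b=arm.grab_frame("scene")[:,:,::-1]
f=lambda i,u,v:cv2.resize(i[v:v+150,u:u+150],(400,400),interpolation=cv2.INTER_CUBIC)
cv2.imwrite('pics/g1.png',np.hstack([f(a,320,170),f(b,325,140)]))
E
```

```text
t 2.68 pos [ 0.452  -0.1847  0.1308] rpy [ 3.141  0.006 -0.284] q [ 0.02  0.14 -0.52 -0.   -0.91  1.27] w 0.0878
to [0.453, -0.189, 0.133] -> [ 0.0021  0.0039 -0.0022]
```

View pics/g1.png

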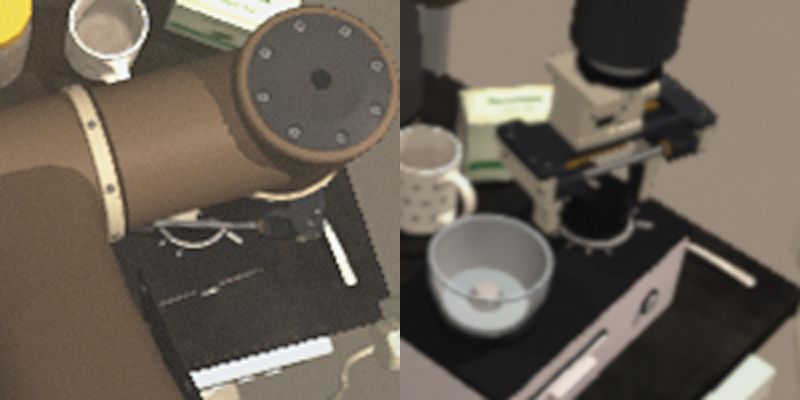

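The gripper straddles the dial, with the hopper rim clear (right crop). I'll settle, then close.

>>> hand_motion(
  ticks={"steps": [[0.088, 0, 0, 0, 0], [0.088, 0, 0, 0, 0]]},
)

```text
t: 2.95
eef_pos: [0.4552, -0.1854, 0.1354]
ee_rot: [-3.141, -0.002, -0.283]
force: [0.7, -0.1, -0.3]
width: 0.0876
gripper_force: 0.0
```

```bash
python3 go.py .453 -.189 .132
```

```text
t 2.95 pos [ 0.4552 -0.1854  0.1354] rpy [-3.141e+00 -2.000e-03 -2.830e-01] q [ 0.01  0.14 -0.51  0.   -0.92  1.27] w 0.0876
to [0.453, -0.189, 0.132] -> [-0.0011  0.004   0.0034]
```

>>> hand_motion(
  ticks={"steps": [[0.088, -0.001, 0.004, 0.002, 0], [0.088, -0.001, 0.004, 0.002, 0], [0.088, -0.001, 0.004, 0.002, 0], [0.088, -0.001, 0.004, 0.002, 0]]},
)

```text
t: 3.28
eef_pos: [0.4522, -0.1893, 0.1323]
ee_rot: [-3.141, -0.0, -0.284]
force: [0.1, 0.4, -0.0]
width: 0.0875
gripper_force: 0.0
```

```bash
python3 go.py .453 -.189 .132
```

```text
t 3.28 pos [ 0.4522 -0.1893  0.1323] rpy [-3.141 -0.    -0.284] q [ 0.01  0.14 -0.52  0.   -0.91  1.28] w 0.0875
to [0.453, -0.189, 0.132] -> [ 0.0007 -0.0005  0.0003]
```

>>> hand_motion(
  ticks={"steps": [[0.04, 0, 0, 0, 0], [0.04, 0, 0, 0, 0], [0.04, 0, 0, 0, 0], [0.04, 0, 0, 0, 0], [0.04, 0, 0, 0, 0], [0.04, 0, 0, 0, 0]]},
  squeeze=40,
)

```text
t: 3.78
eef_pos: [0.4523, -0.1889, 0.1321]
ee_rot: [-3.141, -0.0, -0.284]
force: [2.1, 18.4, 5.4]
width: 0.0535
gripper_force: 9.1
```

```bash
python3 go.py .453 -.189 .132
```

```text
t 3.78 pos [ 0.4523 -0.1889  0.1321] rpy [-3.141 -0.    -0.284] q [ 0.01  0.14 -0.52 -0.   -0.91  1.28] w 0.0535
to [0.453, -0.189, 0.132] -> [ 0.0007 -0.0001  0.0001]
```

>>> hand_motion(
  ticks={"steps": [[0.04, 0, -0.001, 0, 0], [0.04, 0, -0.001, 0, 0], [0.04, 0, -0.001, 0, 0]]},
  squeeze=40,
)

```text
t: 4.03
eef_pos: [0.4526, -0.188, 0.1321]
ee_rot: [-3.141, -0.0, -0.283]
force: [1.1, 2.2, 0.3]
width: 0.0514
gripper_force: 40.0
```

>>> hand_motion(
  ticks={"steps": [[0.04, 0, 0, 0, 0], [0.04, 0, 0, 0, 0]]},
)

```text
t: 4.2
eef_pos: [0.4526, -0.1881, 0.1321]
ee_rot: [-3.141, -0.0, -0.284]
force: [0.2, 3.8, 1.4]
width: 0.0515
gripper_force: 40.0
```

>>> hand_motion(
  ticks={"steps": [[0.04, 0, 0, 0, 0.12], [0.04, 0, 0, 0, 0.24], [0.04, 0, 0, 0, 0.36], [0.04, 0, 0, 0, 0.48], [0.04, 0, 0, 0, 0.6], [0.04, 0, 0, 0, 0.72], [0.04, 0, 0, 0, 0.84], [0.04, 0, 0, 0, 0.96], [0.04, 0, 0, 0, 1.08], [0.04, 0, 0, 0, 1.2], [0.04, 0, 0, 0, 1.2]]},
)

```text
t: 5.12
eef_pos: [0.4521, -0.1884, 0.1321]
ee_rot: [3.141, 0.0, -1.49]
force: [-0.0, 1.7, 2.8]
width: 0.0514
gripper_force: 40.0
```

```bash
python3 go.py .4526 -.188 .132; python3 -c "
from station import arm;print(arm.get_state()['moment'])"
```

```text
t 5.12 pos [ 0.4521 -0.1884  0.1321] rpy [ 3.141  0.    -1.49 ] q [ 0.01  0.14 -0.52  0.   -0.91  0.07] w 0.0514
to [0.4526, -0.188, 0.132] -> [-0.0003 -0.0006  0.0001]
[ 0.37998053  0.44435309 -0.47524083]
```

```bash
cat > m.sh <<'E'
python3 -c "
from station import arm;s=arm.get_state();print('Mz',s['moment'][2].round(3),'yaw',s['ee_rot'][2].round(3))"
E
```

>>> hand_motion(
  ticks={"steps": [[0.04, 0, 0, 0, 0.12], [0.04, 0, 0, 0, 0.24], [0.04, 0, 0, 0, 0.36], [0.04, 0, 0, 0, 0.48], [0.04, 0, 0, 0, 0.6], [0.04, 0, 0, 0, 0.72], [0.04, 0, 0, 0, 0.84], [0.04, 0, 0, 0, 0.96], [0.04, 0, 0, 0, 1.08], [0.04, 0, 0, 0, 1.2], [0.04, 0, 0, 0, 1.24], [0.04, 0, 0, 0, 1.24]]},
)

```text
t: 6.12
eef_pos: [0.4515, -0.188, 0.1321]
ee_rot: [3.141, -0.001, -2.723]
force: [-2.6, 4.9, 4.7]
width: 0.0514
gripper_force: 40.0
```

```bash
sh m.sh
```

```text
Mz -0.275 yaw -2.723
```

>>> hand_motion(
  ticks={"steps": [[0.04, 0, 0, 0, 0.05], [0.04, 0, 0, 0, 0.05]]},
)

```text
t: 6.28
eef_pos: [0.4515, -0.188, 0.1321]
ee_rot: [3.141, -0.001, -2.773]
force: [-3.1, 4.5, 5.2]
width: 0.0517
gripper_force: 40.0
```

```bash
sh m.sh
```

```text
Mz -0.279 yaw -2.773
```

>>> hand_motion(
  ticks={"steps": [[0.04, 0, 0, 0, 0.05], [0.04, 0, 0, 0, 0.05]]},
)

```text
t: 6.45
eef_pos: [0.4514, -0.188, 0.1321]
ee_rot: [3.141, -0.002, -2.82]
force: [-3.7, 5.2, 5.5]
width: 0.0514
gripper_force: 40.0
```

```bash
sh m.sh
```

```text
Mz 1.267 yaw -2.82
```

>>> hand_motion(
  ticks={"steps": [[0.04, 0, 0, 0, 0.02], [0.04, 0, 0, 0, 0.02], [0.04, 0, 0, 0, 0.02], [0.04, 0, 0, 0, 0.02]]},
)

```text
t: 6.78
eef_pos: [0.451, -0.1881, 0.1322]
ee_rot: [3.141, -0.003, -2.837]
force: [-5.4, 4.8, 7.6]
width: 0.0515
gripper_force: 40.0
```

```bash
sh m.sh
```

```text
Mz 1.272 yaw -2.837
```

>>> hand_motion(
  ticks={"steps": [[0.04, 0, 0, 0, -0.03], [0.04, 0, 0, 0, -0.03], [0.04, 0, 0, 0, -0.03]]},
)

```text
t: 7.03
eef_pos: [0.451, -0.1882, 0.1321]
ee_rot: [3.141, -0.002, -2.809]
force: [-5.1, 3.5, 7.8]
width: 0.0515
gripper_force: 40.0
```

```bash
sh m.sh
```

```text
Mz 0.008 yaw -2.809
```

>>> hand_motion(
  ticks={"steps": [[0.04, 0, 0, 0, -0.12], [0.04, 0, 0, 0, -0.24], [0.04, 0, 0, 0, -0.36], [0.04, 0, 0, 0, -0.48], [0.04, 0, 0, 0, -0.6], [0.04, 0, 0, 0, -0.72], [0.04, 0, 0, 0, -0.84], [0.04, 0, 0, 0, -0.96], [0.04, 0, 0, 0, -1.08], [0.04, 0, 0, 0, -1.2], [0.04, 0, 0, 0, -1.32], [0.04, 0, 0, 0, -1.44], [0.04, 0, 0, 0, -1.56], [0.04, 0, 0, 0, -1.68], [0.04, 0, 0, 0, -1.8], [0.04, 0, 0, 0, -1.92], [0.04, 0, 0, 0, -2.04], [0.04, 0, 0, 0, -2.09], [0.04, 0, 0, 0, -2.09], [0.04, 0, 0, 0, -2.09]]},
)

```text
t: 8.7
eef_pos: [0.4529, -0.1885, 0.1322]
ee_rot: [-3.141, -0.001, -0.723]
force: [2.0, -1.1, -0.5]
width: 0.0515
gripper_force: 40.0
```

```bash
sh m.sh
```

```text
Mz 0.117 yaw -0.723
```

>>> hand_motion(
  ticks={"steps": [[0.088, 0, 0, 0, 0], [0.088, 0, 0, 0, 0], [0.088, 0, 0, 0, 0], [0.088, 0, 0, 0, 0], [0.088, 0, 0, 0, 0], [0.088, 0, 0, -0.04, 0], [0.088, 0, 0, -0.08, 0], [0.088, 0, 0, -0.12, 0], [0.088, 0, 0, -0.15, 0], [0.088, 0, 0, -0.15, 0]]},
)

```text
t: 9.53
eef_pos: [0.4552, -0.1891, 0.2891]
ee_rot: [-3.136, -0.009, -0.723]
force: [2.5, 0.7, 0.7]
width: 0.0879
gripper_force: 0.0
```

```bash
python3 go.py .41 0 .28 .39 .1 .28 .4368 .2278 .28
```

```text
t 9.53 pos [ 0.4552 -0.1891  0.2891] rpy [-3.136 -0.009 -0.723] q [ 0.01  0.01 -0.28  0.   -1.27  0.84] w 0.0879
to [0.41, 0, 0.28] -> [-0.1591 -0.1118  0.0082]
to [0.39, 0.1, 0.28] -> [-0.2403 -0.1735  0.0078]
to [0.4368, 0.2278, 0.28] -> [-0.2898 -0.3003  0.008 ]
```

>>> hand_motion(
  ticks={"steps": [[0.088, -0.159, -0.112, 0.005, 0], [0.088, -0.159, -0.112, 0.005, -0.1], [0.088, -0.159, -0.112, 0.005, -0.2], [0.088, -0.159, -0.112, 0.005, -0.3], [0.088, -0.159, -0.112, 0.005, -0.4], [0.088, -0.24, -0.173, 0.005, -0.5], [0.088, -0.24, -0.173, 0.005, -0.6], [0.088, -0.24, -0.173, 0.005, -0.72], [0.088, -0.29, -0.3, 0.005, -0.72], [0.088, -0.29, -0.3, 0.005, -0.72], [0.088, -0.29, -0.3, 0.005, -0.72], [0.088, -0.29, -0.3, 0.005, -0.72], [0.088, -0.29, -0.3, 0.005, -0.72], [0.088, -0.29, -0.3, 0.005, -0.72]]},
)

```text
t: 10.7
eef_pos: [0.4335, 0.229, 0.2762]
ee_rot: [3.14, 0.001, -0.003]
force: [-0.2, -0.7, -0.6]
width: 0.0876
gripper_force: 0.0
```

```bash
python3 go.py .4368 .2278 .15
python3 - <<'E'
from dial import *
a=arm.grab_frame("top")[:,:,::-1].copy();b=arm.grab_frame("scene")[:,:,::-1].copy();cv2.imwrite('pics/top2.png',a);cv2.imwrite('pics/scene2.png',b)
c=[.4528,-.1888]
R=rect('top',a,c,.12);S=rect('scene',b,c,.12)
cv2.imwrite('pics/d2.png',(255*(np.hstack([cv2.resize(R,(400,400)),cv2.resize(S,(400,400))])/255.)**.6).astype('uint8'))
E
```

```text
t 10.7 pos [0.4335 0.229  0.2762] rpy [ 3.14e+00  1.00e-03 -3.00e-03] q [ 0.89  0.02 -0.3  -0.   -1.25  0.68] w 0.0876
to [0.4368, 0.2278, 0.15] -> [0.0035 0.001  0.1262]
```

View pics/d2.png

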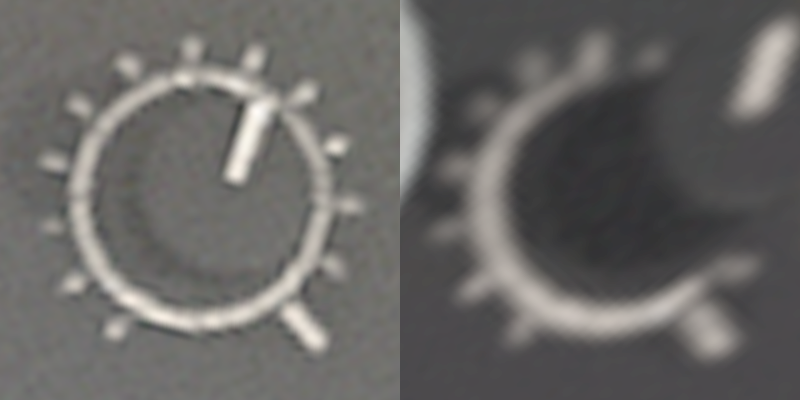

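The fin now points at the fifth tick (~20° clockwise of up, tick at (254,55)), so the dial is at five clicks. Next, the lid.

>>> hand_motion(
  ticks={"steps": [[0.088, 0.0025, 0.001, 0.04, 0], [0.088, 0.0025, 0.001, 0.08, 0], [0.088, 0.0025, 0.001, 0.12, 0], [0.088, 0.0025, 0.001, 0.16, 0], [0.088, 0.0025, 0.001, 0.19, 0], [0.088, 0.0025, 0.001, 0.21, 0], [0.088, 0.0025, 0.001, 0.21, 0], [0.088, 0.0025, 0.001, 0.21, 0], [0.088, 0.0025, 0.001, 0.21, 0], [0.088, 0.0025, 0.001, 0.21, 0]]},
)

```text
t: 11.63
eef_pos: [0.4373, 0.2283, 0.0691]
ee_rot: [-3.139, -0.002, -0.004]
force: [0.5, 0.3, -0.7]
width: 0.0875
gripper_force: 0.0
```

```bash
python3 go.py .4368 .2278 .0195
```

```text
t 11.63 pos [0.4373 0.2283 0.0691] rpy [-3.139e+00 -2.000e-03 -4.000e-03] q [ 0.88  0.23 -0.59  0.   -0.75  0.69] w 0.0875
to [0.4368, 0.2278, 0.0195] -> [-0.0006  0.0007  0.0496]
```

>>> hand_motion(
  ticks={"steps": [[0.06, -0.0005, 0.0005, 0.02, 0], [0.06, -0.0005, 0.0005, 0.035, 0], [0.06, -0.0005, 0.0005, 0.045, 0], [0.06, -0.0005, 0.0005, 0.0485, 0], [0.06, -0.0005, 0.0005, 0.0485, 0], [0.06, -0.0005, 0.0005, 0.0485, 0], [0.06, -0.0005, 0.0005, 0.0485, 0]]},
  squeeze=20,
)

```text
t: 12.22
eef_pos: [0.4364, 0.2277, 0.0197]
ee_rot: [-3.14, -0.001, -0.004]
force: [-0.1, 1.0, 0.6]
width: 0.0602
gripper_force: 0.0
```

```bash
python3 go.py .4368 .2278 .0195
```

```text
t 12.22 pos [0.4364 0.2277 0.0197] rpy [-3.14e+00 -1.00e-03 -4.00e-03] q [ 0.88  0.3  -0.64  0.   -0.63  0.69] w 0.0602
to [0.4368, 0.2278, 0.0195] -> [ 0.0004 -0.0001  0.0002]
```

>>> hand_motion(
  ticks={"steps": [[0.02, 0, 0, 0, 0], [0.02, 0, 0, 0, 0], [0.02, 0, 0, 0, 0], [0.02, 0, 0, 0, 0], [0.02, 0, 0, 0, 0], [0.02, 0, 0, 0, 0], [0.02, 0, 0, 0, 0]]},
  squeeze=20,
)

```text
t: 12.8
eef_pos: [0.4359, 0.2272, 0.0187]
ee_rot: [-3.142, -0.0, -0.004]
force: [-0.4, 0.9, 2.2]
width: 0.0293
gripper_force: 20.0
```

>>> hand_motion(
  ticks={"steps": [[0.02, 0, 0, -0.01, 0], [0.02, 0, 0, -0.04, 0], [0.02, 0, 0, -0.08, 0], [0.02, 0, 0, -0.12, 0], [0.02, 0, 0, -0.16, 0], [0.02, 0, 0, -0.2, 0], [0.02, 0, 0, -0.24, 0], [0.02, 0, 0, -0.26, 0], [0.02, -0.02, 0.04, -0.26, 0], [0.02, -0.02, 0.08, -0.26, 0], [0.02, -0.02, 0.12, -0.26, 0], [0.02, -0.01, 0.16, -0.26, 0], [0.02, 0, 0.2, -0.26, 0], [0.02, 0.004, 0.23, -0.26, 0], [0.02, 0.004, 0.25, -0.26, 0], [0.02, 0.004, 0.25, -0.25, 0], [0.02, 0.004, 0.25, -0.24, 0], [0.02, 0.004, 0.25, -0.24, 0], [0.02, 0.004, 0.25, -0.24, 0], [0.02, 0.004, 0.25, -0.24, 0]]},
)

```text
t: 14.47
eef_pos: [0.4389, -0.0222, 0.2586]
ee_rot: [3.141, 0.0, -0.002]
force: [0.8, -0.6, -1.2]
width: 0.0295
gripper_force: 20.0
```

```bash
python3 go.py .441 -.0235 .24
python3 - <<'E'
from h import *
a=arm.grab_frame("top")[:,:,::-1];b=arm.grab_frame("scene")[:,:,::-1]
f=lambda i,u,v:cv2.resize(i[v:v+120,u:u+120],(400,400),interpolation=cv2.INTER_CUBIC)
cv2.imwrite('pics/l1.png',np.hstack([f(a,270,200),f(b,300,170)]))
cv2.imwrite('pics/scene3.png',b)
E
```

```text
t 14.47 pos [ 0.4389 -0.0222  0.2586] rpy [ 3.141e+00  0.000e+00 -2.000e-03] q [ 0.4  -0.06 -0.42  0.   -1.21  1.17] w 0.0295
to [0.441, -0.0235, 0.24] -> [0.0021 0.0013 0.0186]
```

View pics/l1.png

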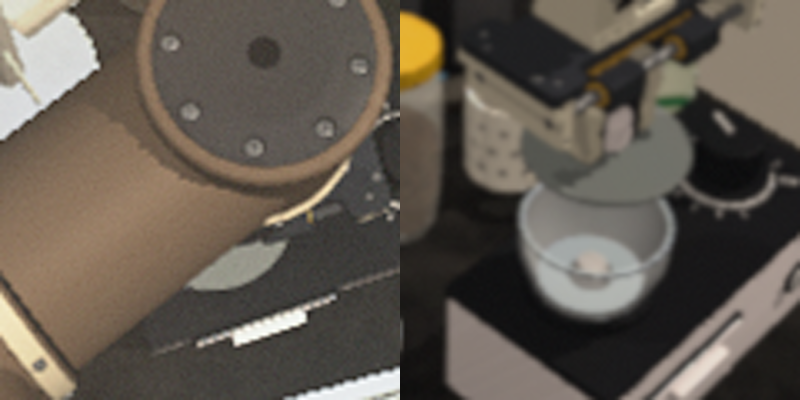

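The lid hangs level over the mouth (scene crop: disc centre about (605,155), rim about (597,225) below it). I'll centre it and lower.

>>> hand_motion(
  ticks={"steps": [[0.02, 0.0013, 0.0013, 0, 0], [0.02, 0.0013, 0.0013, 0.02, 0], [0.02, 0.0013, 0.0013, 0.035, 0], [0.02, 0.0013, 0.0013, 0.045, 0], [0.02, 0.0013, 0.0013, 0.045, 0], [0.02, 0.0013, 0.0013, 0.052, 0], [0.02, 0.0013, 0.0013, 0.056, 0], [0.02, 0.0013, 0.0013, 0.06, 0], [0.02, 0.0013, 0.0013, 0.06, 0], [0.02, 0.0013, 0.0013, 0.06, 0]]},
)

```text
t: 15.4
eef_pos: [0.4402, -0.0242, 0.1987]
ee_rot: [3.142, -0.0, -0.004]
force: [-0.4, 0.4, -0.2]
width: 0.0295
gripper_force: 20.0
```

```bash
python3 go.py .440 -.0237 .195
```

```text
t 15.4 pos [ 0.4402 -0.0242  0.1987] rpy [ 3.142 -0.    -0.004] q [ 0.4  -0.02 -0.52  0.   -1.07  1.17] w 0.0295
to [0.44, -0.0237, 0.195] -> [-0.0002 -0.0005  0.0037]
```

>>> hand_motion(
  ticks={"steps": [[0.02, 0, 0, 0.002, 0], [0.02, 0, 0, 0.003, 0], [0.02, 0, 0, 0.003, 0]]},
)

```text
t: 15.65
eef_pos: [0.4401, -0.0242, 0.1955]
ee_rot: [-3.142, 0.0, -0.004]
force: [-0.2, -0.6, -1.0]
width: 0.0296
gripper_force: 20.0
```

>>> hand_motion(
  ticks={"steps": [[0.02, 0, 0, 0.001, 0], [0.02, 0, 0, 0.001, 0]]},
)

```text
t: 15.82
eef_pos: [0.4403, -0.0242, 0.1947]
ee_rot: [3.142, -0.0, -0.004]
force: [-0.4, 0.8, -0.7]
width: 0.0295
gripper_force: 20.0
```

>>> hand_motion(
  ticks={"steps": [[0.02, 0, 0, 0.001, 0], [0.02, 0, 0, 0.001, 0]]},
)

```text
t: 15.98
eef_pos: [0.4403, -0.0242, 0.1947]
ee_rot: [3.141, -0.001, -0.003]
force: [-3.9, 0.8, 10.2]
width: 0.0294
gripper_force: 20.0
```

>>> hand_motion(
  ticks={"steps": [[0.04, 0, 0, 0, 0], [0.06, 0, 0, 0, 0], [0.06, 0, 0, 0, 0], [0.06, 0, 0, 0, 0], [0.06, 0, 0, 0, 0], [0.06, 0, 0, -0.03, 0], [0.06, 0, 0, -0.07, 0], [0.06, 0, 0, -0.1, 0], [0.06, -0.04, 0.02, -0.12, 0], [0.06, -0.02, -0.04, -0.12, 0], [0.06, -0.04, -0.08, -0.12, 0], [0.06, -0.04, -0.12, -0.12, 0], [0.06, -0.04, -0.16, -0.12, 0], [0.06, -0.04, -0.2, -0.12, 0], [0.06, -0.04, -0.24, -0.12, 0], [0.06, -0.04, -0.28, -0.12, 0], [0.06, -0.04, -0.32, -0.12, 0], [0.06, -0.04, -0.32, -0.12, 0], [0.06, -0.04, -0.32, -0.12, 0]]},
)

```text
t: 17.57
eef_pos: [0.401, 0.2984, 0.3124]
ee_rot: [3.14, 0.001, -0.001]
force: [-0.5, -0.5, -0.3]
width: 0.0597
gripper_force: 0.0
```

```bash
python3 - <<'E'
from dial import *
a=arm.grab_frame("top")[:,:,::-1].copy();b=arm.grab_frame("scene")[:,:,::-1].copy()
cv2.imwrite('pics/top4.png',a);cv2.imwrite('pics/scene4.png',b)
f=lambda i,u,v:cv2.resize(i[v:v+90,u:u+120],(400,300),interpolation=cv2.INTER_CUBIC)
cv2.imwrite('pics/l2.png',(255*(np.hstack([f(a,300,210),f(b,320,185)])/255.)**.6).astype('uint8'))
print(rim(a),plane('top',rim(a),.1885))
E
```

```text
(332.8487548828125, 264.9104919433594) [ 0.4410746  -0.02473921  0.1885    ]
```

View pics/l2.png

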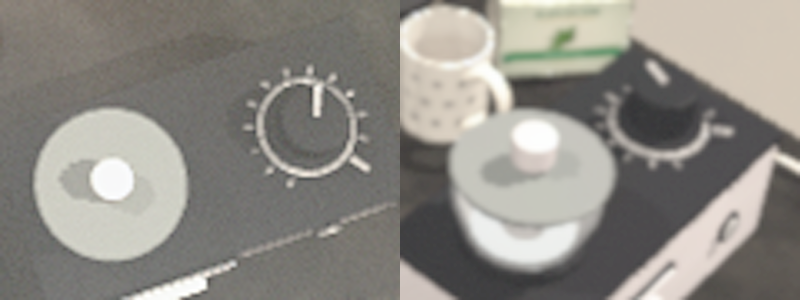

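The lid disc covers the rim evenly, with its knob at top-crop (112,179) and scene-crop (535,137). The fin is still on the fifth tick. A last height check, then hand in.

```bash
python3 -c "
from h import *
print(tri((360.1,225.7),(333.2,263.3)))
s=arm.get_state();print(s['t'],abs(s['qd']).max())
arm.job_done()"
```

```text
(array([ 0.44107841, -0.02492002,  0.21512722]), np.float64(0.0012361467702647155))
17.6667 0.02315852402734631
the job is handed in; nothing more can be done
```

The job is handed in at 17.7 s: the dial went to the zero stop and then back to the fifth click, and the lid sits flat and centred on the hopper. This is confirmed by camera and force readings, not yet by the judge.

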